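# Clamp a circuit module in the board holder and lock it

## Task

Close the board holder on the circuit module lying loose on its rails: slide its jaw along until the module has been pushed square against the end jaw and the jaw stops dead, pressing it home firmly (about 15 N on the jaw) for a moment but not hard enough to crack it. Then lock the jaw by turning the dial clockwise until its pointer is at the long white mark, leaving the module clamped and the small things around the holder where they lie.

Things in the scene. Friction and masses are not known exactly. Their poses are not given: they have to be found in the camera images.
- holder: The circuit-board holder, fixed to the bench: dark steel base plate 150 x 370 mm (x, y), 12 mm thick, origin under its centre, z up. Two rails along y at x = -35 and +35 mm, 12 mm wide, tops at 30 mm height, y = -180 to +105 mm. A grey lock block 90 x 70 mm (x, y), top at 46 mm, at y = 140 mm carries the dial.
- end_jaw: The end stop: plain aluminium bar 120 x 12 x 22 mm (x, y, z) clamped rigidly across the rails at the -y end of the holder, somewhere differing from start to start; it does not move. Origin under its centre at 31 mm height; axes parallel to the holder's.
- end_face (a point): Centre of the end jaw's flat face that looks to the holder's +y, 4 mm above the bar's underside; axes parallel to the holder's.
- jaw: The sliding jaw: aluminium bar 120 x 12 x 22 mm (x, y, z) across the rails, guide rods to +y and an upright black grip on top. Origin under the bar's centre, at 31 mm height. It slides along the holder's y axis and closes towards -y (the end jaw), with 100 mm of travel from its open stop at y = +45 mm in the holder. It takes about 2.5 N to slide and stays where left.
- jaw_grip (a point): Top centre of the jaw's grip, 82 mm above the bench. The grip is 36 mm along x, 14 mm along y (its slide direction) and stands 30 mm above the aluminium bar, whose top is at 53 mm height. Axes parallel to the holder's.
- jaw_face (a point): Centre of the sliding jaw's flat face that looks to -y, 4 mm above the bar's underside; axes parallel to the holder's.
- board: The circuit module, loose on the rails between the jaws, a little askew: black tray with green circuit board, 96 mm along its x, 80 mm along its y, 10 mm thick (parts on top reach 17 mm), 0.13 to 0.23 kg. Origin under its centre; its underside lies at 30 mm height. Its two 96 mm edges are to be clamped between the jaws. More than 30 N on it cracks it.
- dial (a joint): Angle of the lock dial, rad: grows as the dial is turned clockwise seen from above, from 0 to 4.3 (stops). The long white mark is at 2.80; small ticks stand every 0.35 from 0 to 4.2. It needs about 0.04 N m and stays where it is left.
- dial_grip (a point): Point on the dial's axis (vertical) at the height to grip, 72 mm above the bench. The dial is a black disc of 48 mm diameter with an upright bar on it, 42 mm long, 11 mm thick, its top at 81 mm, foot at 55 mm. The point's x axis lies along the bar and points to its pointer end; the pointer end has a white line on top and a white nose at the disc's rim.
- dial_pointer (a point): Tip of the dial's white pointer nose, 28.5 mm from the dial's axis, 51 mm above the bench.
- lock_mark (a point): The long white mark on the lock block, 36 mm from the dial's axis, 46 mm above the bench: the dial is locked when the pointer points at it.
- loupe: Small black eye loupe, 40 mm diameter, 36 mm high, standing beside the holder. Bystander. Origin under its centre.
- screwdriver: Screwdriver with orange handle, 170 mm long, lying beside the holder. Bystander. Origin near its middle.
- tweezers: Steel tweezers, 137 mm long, 5 mm high, lying beside the holder on the robot's side. Bystander. Origin near its middle.
- chip: Black chip with two rows of legs, 17 x 36 x 8 mm, lying near the dial's end of the holder. Bystander. Origin under its centre.
There are look-alikes about, which are no part of the job. What is meant by the board is not orange, and is the larger of those in its own colour.

How it is judged:
On the way, in this order (a step that is already met when the one before it is completed fails the run):
1. the module is pressed square between the jaws: more than 6 N from the sliding jaw and from the end jaw at once, jaw faces less than 82 mm apart, for 0.2 s (contact force between each of jaw, end_jaw and board above 6 N and y of jaw_face in the frame of end_face below 0.082 m), for 0.2 s.
2. with the module still clamped, the dial stands within 0.1 rad of the long mark (y of jaw_face in the frame of end_face between 0.077 and 0.082 m and y of board in the frame of end_jaw between 0.04 and 0.052 m and x of board in the frame of holder between -0.03 and 0.03 m and z of board in the frame of holder between 0.026 and 0.034 m and angle between the y axis of board and the y axis of holder, either way round below 0.04 rad and value of joint dial between 2.7 and 2.9 rad), for 0.2 s.
At the end, for the whole second after the job is handed in: The module is at rest flat on the rails (within 4 mm), within 30 mm of the holder's middle line, square to it within 0.04 rad and between the jaws, whose faces are 77 to 82 mm apart, its centre 34 to 46 mm from the end face; the dial is within 0.1 rad of the long mark (all of step 2 and linear speed of board below 0.01 m/s); the robot touches nothing.
It fails at once if more than 30 N on the module from the sliding jaw (contact force between jaw and board above 30 N).
It fails at once if the loupe shoved more than 30 mm (distance of loupe from where it was at the start of the episode above 0.03 m).
It fails at once if the screwdriver shoved more than 30 mm (distance of screwdriver from where it was at the start of the episode above 0.03 m).
It fails at once if the tweezers shoved more than 30 mm (distance of tweezers from where it was at the start of the episode above 0.03 m).
It fails at once if the chip shoved more than 30 mm (distance of chip from where it was at the start of the episode above 0.03 m).
It also fails if it takes over 70 s, if anything falls off the work surface, if the arm or the gripper's body presses on something with over 40 N, if the wrist force passes 120 N, or if a joint passes its speed limit or range.

## Robot

A 6-joint arm with a two-finger parallel gripper is mounted at the origin on the work surface. World frame = base frame: x ahead of the robot, y to its left, z up, the work surface at z = 0. Lengths are in m, angles in rad, forces in N, time in s.
With the tool pointing down it reaches from about 0.35 to 0.775 m from the base axis. Payload 5.5 kg.
Tool frame: the origin (TCP) lies at the very end of the fingers, on their centre line; the grasp point (between the pads) lies 19 mm behind it (manip.grasp_offset is the z of the grasp point in the tool frame, in m); z points along the fingers, y is the line along which they close (so a half turn about z gives the same grasp; the last joint's range is limited). The gripper opens to 85 mm and grips with 20 to 120 N. Pads are 22 mm wide; open, the fingers measure 114 mm over their backs; the gripper's body (76 mm by 85 mm) begins 54 mm behind the grasp point. The pads swing forward as they close: fully open they stand 13 mm farther back than shut.
Start: joints at [1.012, 0.313, 0.046, 1.304, 0, 1.431], TCP at [0.234, 0.525, 0.231] pointing down, gripper open.
Joint ranges: [-2.76, 2.76], [-0.86, 1.69], [-1.03, 1.26], [-2.2, 2.34], [-1.47, 1.5], [-3.14, 3.14]. Speed limits (rad/s): [2.57, 2.57, 3.14, 3.14, 3.14, 3.14].

## Interface

Orientations are given as a 3x3 rotation matrix whose columns are the frame's x, y, z axes.
In Python, from plant import manip, vision, close_job gives the robot as it stands.
- The arm moves only by the shell command python3 -m creep 'ROWS' [OPENING] [FORCE]. ROWS is JSON, a list of rows, each a list of 6 numbers: the shift along the tool's x, y, z in mm, then the turn, a rotation vector about the tool's x, y, z in degrees. A call has 1 to 20 rows; each row shifts and turns the commanded pose from where the row before left it, along the tool's axes as they then stand; what a row does not reach is not made up. A row lasts 1/8 s, in which the tool goes at most 62.5 mm and 10.7 degrees, less where a joint would pass 70% of its speed; a pose out of reach is approached as far as the arm can. A call is refused whole if a number of a shift passes 62.5 or a number of a turn 10.7, either way. A call with a gripper value outside its range is refused whole. OPENING is the finger opening in mm, from 0 to 85.4, set as the call begins (- or left out, the last holds). The fingers move at their own pace and stop on an object; FORCE is the grip in N (left out, the last holds). Time passes only in rows, so rows that do not move let the fingers close. It gives the time, the measured TCP pose, the force, the opening and the grip force at its end, in the units of the state.
- manip.get_state(): the state, without advancing time (a new reading comes with each control period).
- vision.get_image(name): name is "side" or "top" or "wrist"; returns the picture (400x640x3 uint8, red, green, blue); there is no depth.
- vision.get_calibration(name): a dict with "fx", "fy", "cx", "cy" (pixels), "rvec" (rotation vector, rad) and "tvec" (3), from world to camera coordinates, as OpenCV has them; the wrist camera has in their place "mount" (4x4, takes a point from camera to tool coordinates, whose origin is the TCP and whose axes are the flange's). Camera axes: x right, y down, z forward; pixel columns grow to the right and rows downward; lengths in m; the calibration is good to about 2 mm. A picture is of the moment at which its call begins: read the wrist's pose just before it. get_calibration takes no time and is no camera call.
- close_job(): hands the job in; it is judged then, once.
The state is a dict: "time_s": time; "qpos": joint angles; "qvel": joint speeds; "joint_efforts": joint torques, N m; "position": TCP position; "eef_rot": TCP orientation; "contact_force": force on the tool from outside, world axes, zero at the start; "wrist_torque": the same for the moment, N m; "finger_gap": finger opening in m; "gripper_force": force on a finger pad.
Only numpy, scipy, OpenCV 4.12 (cv2) and the standard library are available. Lean on these libraries where they do the work, as an engineer would, in place of code of your own. Each camera call takes 0.05 s, during which the arm holds its last target. There are 200 camera calls.

## Working session

There is one attempt and no reset: what is moved stays moved. The work goes in short steps, Python scripts to look and compute and a shell command to move; the robot and the scene stay as the last step left them, time stands still between calls to the robot, and variables do not carry over. Pictures are saved under pics/ and viewed, at most 10 in all, crops included, and the job is handed in when it is done.

```bash
mkdir -p pics
python3 - <<'E'
from plant import manip, vision
import cv2
s=manip.get_state(); print(s['time_s'],s['position'],s['eef_rot'],s['finger_gap'],manip.grasp_offset)
for n in('top','side'):
    cv2.imwrite(f'pics/{n}0.png',vision.get_image(n)[:,:,::-1]); print(n,vision.get_calibration(n))
print(vision.get_calibration('wrist'))
E
```

```text
0.0 [0.23358399 0.52487172 0.23040443] [[-9.13580666e-01  4.06656416e-01 -9.62438897e-04]
 [ 4.06657480e-01  9.13579374e-01 -1.55582605e-03]
 [ 2.46577680e-04 -1.81275557e-03 -9.99998327e-01]] 0.08519492234299754 -0.0187
top {'fx': 395.01337277185826, 'fy': 395.01337277185826, 'cx': 318.16742967878866, 'cy': 199.27746906665192, 'rvec': array([ 2.1001494 , -2.14873099,  0.18868045]), 'tvec': array([0.04059431, 0.51500002, 0.77695067])}
side {'fx': 417.4105513281385, 'fy': 417.4105513281385, 'cx': 320.01317584642214, 'cy': 195.05128329157984, 'rvec': array([ 0.25074   , -2.63495355,  1.48389912]), 'tvec': array([0.51255189, 0.0994077 , 0.82288591])}
{'fx': 312.3608208575234, 'fy': 312.3608208575234, 'cx': 318.652174369313, 'cy': 202.88773047490076, 'mount': array([[ 9.23358725e-04, -9.55069234e-01, -2.96381350e-01,
         7.62261834e-02],
       [ 9.99999463e-01,  1.02134078e-03, -1.75763188e-04,
         7.81469877e-04],
       [ 4.70572374e-04, -2.96381029e-01,  9.55069665e-01,
        -1.42267548e-01],
       [ 0.00000000e+00,  0.00000000e+00,  0.00000000e+00,
         1.00000000e+00]])}
```

View pics/top0.png

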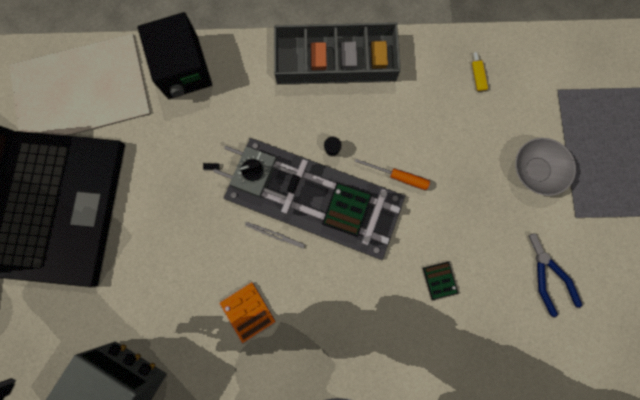

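View pics/side0.png

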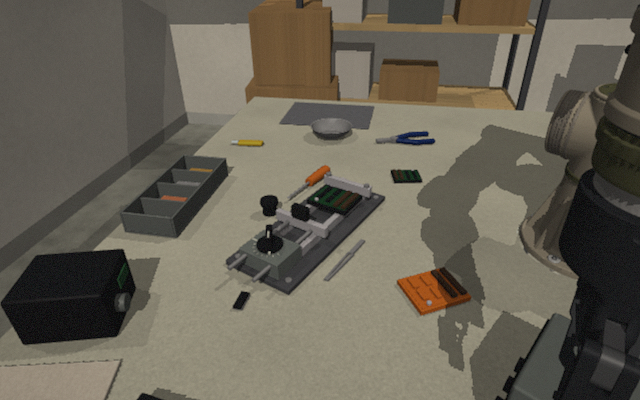

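The top view shows the holder at about (315,200), with the dial at (252,169), the grip near (290,183), the board at (347,208) and the end jaw at (376,215). The side view agrees. I'll enlarge the holder region next.

Run:
```python
import cv2
a=cv2.imread('pics/top0.png')[125:265,215:415]
cv2.imwrite('pics/topc.png',cv2.convertScaleAbs(cv2.resize(a,None,fx=4,fy=4,interpolation=cv2.INTER_CUBIC),alpha=1.5))
a=cv2.imread('pics/side0.png')[170:300,220:400]
cv2.imwrite('pics/sidec.png',cv2.convertScaleAbs(cv2.resize(a,None,fx=4.4,fy=4.4,interpolation=cv2.INTER_CUBIC),alpha=1.5))
```

```text
(no output)
```

View pics/topc.png

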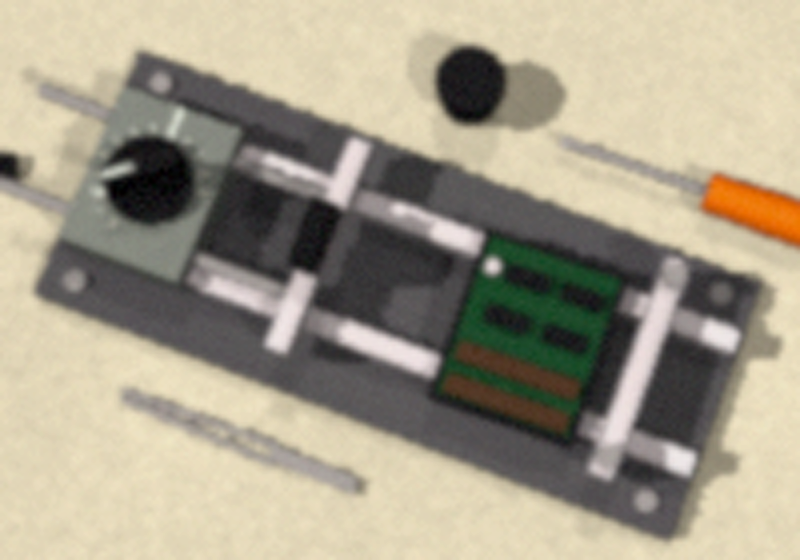

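The crop (4x, offset 215,125) shows:
- **Plate corners:** (140,52), (763,280), (675,540) and (38,292).
- **Jaw:** bar ends at (352,150) and (280,340), with the grip at (316,235).
- **End jaw:** ends at (672,270) and (602,468).
- **Dial:** centre (149,180), pointer about (105,175), long mark (177,122).

```bash
cat > h.py <<'E'
import numpy as np, cv2
from plant import manip, vision
def ray(n,uv,z):
    c=vision.get_calibration(n); R=cv2.Rodrigues(c['rvec'])[0]; o=-R.T@c['tvec']
    d=R.T@np.array([(uv[0]-c['cx'])/c['fx'],(uv[1]-c['cy'])/c['fy'],1]); return o+d*(z-o[2])/d[2]
def wray(uv,z,s):
    c=vision.get_calibration('wrist'); M=c['mount']; R=np.array(s['eef_rot']); p=np.array(s['position'])
    o=R@M[:3,3]+p; d=R@M[:3,:3]@np.array([(uv[0]-c['cx'])/c['fx'],(uv[1]-c['cy'])/c['fy'],1]); return o+d*(z-o[2])/d[2]
def wproj(P,s):
    c=vision.get_calibration('wrist'); M=c['mount']; R=np.array(s['eef_rot']); p=np.array(s['position'])
    q=M[:3,:3].T@(R.T@(np.array(P)-p)-M[:3,3]); return q[:2]/q[2]*c['fx']+[c['cx'],c['cy']]
E
python3 - <<'E'
from h import *
f=lambda u,v,z:ray('top',(215+u/4,125+v/4),z)
C=np.array([f(140,52,.012),f(763,280,.012),f(675,540,.012),f(38,292,.012)]); o=C.mean(0)
yv=(C[0]+C[3]-C[1]-C[2])[:2]; print(C.round(4)); L=np.linalg.norm(yv)/2
xv=(C[0]+C[1]-C[2]-C[3])[:2]
yv/=np.linalg.norm(yv); X=np.array([yv[1],-yv[0]])
print('origin',o,'y',yv,np.degrees(np.arctan2(yv[1],yv[0])),'L',L,'xcheck',xv/np.linalg.norm(xv),X,np.linalg.norm(xv)/2)
for n,u,v,z in [('barA',352,150,.053),('barB',280,340,.053),('grip',320,230,.083),('dialc',149,180,.055),('nose',105,175,.051),('mark',177,122,.046),('ejA',672,270,.053),('ejB',602,468,.053),('board',530,335,.04),('loupe',470,85,.036),('tw1',125,395,.003),('tw2',362,487,.003),('sd',705,195,.012),('chip',5,165,.008)]:
    p=f(u,v,z); d=p[:2]-o[:2]; print(n,p.round(4),'holder',(d@X).round(4),(d@yv).round(4))
E
```

```text
[[ 0.6654  0.1785  0.012 ]
 [ 0.5272 -0.1619  0.012 ]
 [ 0.3885 -0.1068  0.012 ]
 [ 0.5298  0.233   0.012 ]]
origin [0.52772368 0.03569563 0.012     ] y [0.38008846 0.92495014] 67.66083752885751 L 0.36772547158697916 xcheck [ 0.92865486 -0.37094495] [ 0.92495014 -0.38008846] 0.14768282397554372
barA [0.5942 0.059  0.053 ] holder 0.0526 0.0468
barB [0.4938 0.0976 0.053 ] holder -0.0549 0.0444
grip [0.5445 0.0745 0.083 ] holder 0.0008 0.0423
dialc [0.5799 0.1655 0.055 ] holder -0.0011 0.1399
nose [0.5842 0.1894 0.051 ] holder -0.0061 0.1637
mark [0.6138 0.1524 0.046 ] holder 0.0353 0.1406
ejA [ 0.5258 -0.106   0.053 ] holder 0.0521 -0.1318
ejB [ 0.4244 -0.0652  0.053 ] holder -0.0573 -0.1326
board [ 0.4955 -0.0321  0.04  ] holder -0.0041 -0.075
loupe [ 0.6338 -0.0048  0.036 ] holder 0.1136 0.0029
tw1 [0.4734 0.1866 0.003 ] holder -0.1076 0.1189
tw2 [0.4207 0.0585 0.003 ] holder -0.1077 -0.0196
sd [ 0.5755 -0.1331  0.012 ] holder 0.1083 -0.1379
chip [0.6029 0.2538 0.008 ] holder -0.0134 0.2303
```

View pics/sidec.png

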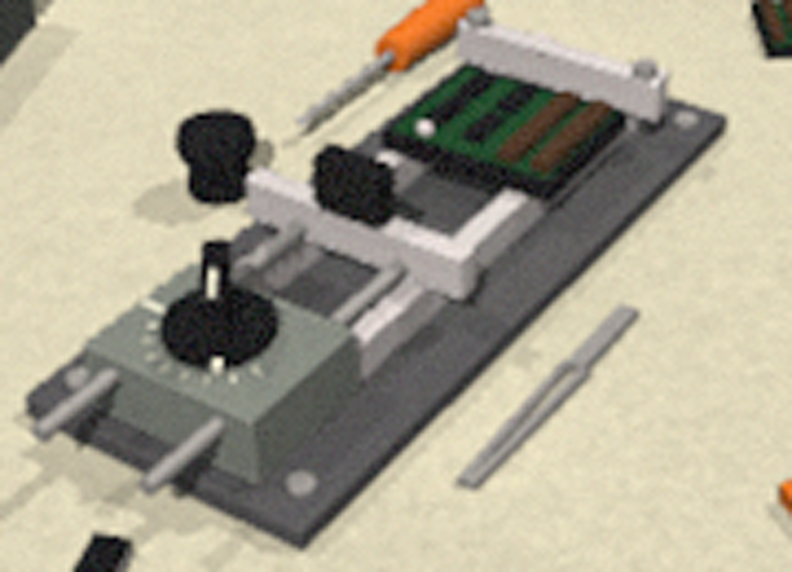

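The side view confirms the layout: the pointer nose is at crop (218,362) and the mark at (152,305). I'm moving above the grip now.

```bash
python3 -m creep '[[-23.3,-14.1,0,0,0,0],[-23.3,-14.1,0,0,0,0],[-23.3,-14.1,0,0,0,0],[-23.3,-14.1,0,0,0,0],[-23.3,-14.1,0,0,0,0],[-23.3,-14.1,0,0,0,0],[-23.3,-14.1,0,0,0,0],[-23.3,-14.1,0,0,0,0],[-23.3,-14.1,0,0,0,0],[-23.3,-14.1,0,0,0,0],[-23.3,-14.1,0,0,0,0],[-23.3,-14.1,0,0,0,0],[-23.3,-14.1,0,0,0,0],[-23.3,-14.1,0,0,0,0],[-23.3,-14.1,0,0,0,0],[-23.3,-14.1,0,0,0,0],[-23.3,-14.1,0,0,0,0],[-23.3,-14.1,0,0,0,0],[-23.3,-14.1,0,0,0,0],[-23.3,-14.1,0,0,0,-1.9]]' 50 30
python3 -m creep '[[0,0,0,0,0,0],[0,0,0,0,0,0]]'
python3 - <<'E'
from h import *
s=manip.get_state(); im=vision.get_image('wrist')
print(s['position'],s['eef_rot'],s['qpos'],s['contact_force'])
a=cv2.imwrite('pics/w1.png',cv2.convertScaleAbs(im[:,:,::-1],alpha=1.5))
cv2.imwrite('pics/w1c.png',cv2.convertScaleAbs(cv2.resize(im[:,:,::-1],None,fx=1.25,fy=1.25,interpolation=cv2.INTER_CUBIC),alpha=1.5))
print(ray('side',(220+218/4.4,170+362/4.4),.051),ray('side',(220+152/4.4,170+305/4.4),.046))
E
```

```text
time_s: 2.6
position: [0.5451, 0.0774, 0.2308]
eef_rot: [[-0.927, 0.375, -0.001], [0.375, 0.927, 0.0], [0.001, -0.0, -1.0]]
contact_force: [-0.1, 0.3, -0.2]
finger_gap: 0.05
gripper_force: 0.0
time_s: 2.85
position: [0.5443, 0.0785, 0.2309]
eef_rot: [[-0.926, 0.377, -0.001], [0.377, 0.926, 0.0], [0.001, -0.0, -1.0]]
contact_force: [-0.0, -0.5, 0.1]
finger_gap: 0.0502
gripper_force: 0.0
[0.54425526 0.07850136 0.2308753 ] [[-9.26390330e-01  3.76562308e-01 -1.33578647e-03]
 [ 3.76562070e-01  9.26391288e-01  4.34554057e-04]
 [ 1.40109763e-03 -1.00439842e-04 -9.99999013e-01]] [-2.99168891e-03  2.65443439e-01 -2.00179472e-02  1.28667202e+00
  4.30555874e-04  3.83090738e-01] [-0.04114093 -0.45442701  0.12444866]
[0.57472194 0.19102749 0.051     ] [0.61577049 0.15364529 0.046     ]
```

View pics/w1c.png

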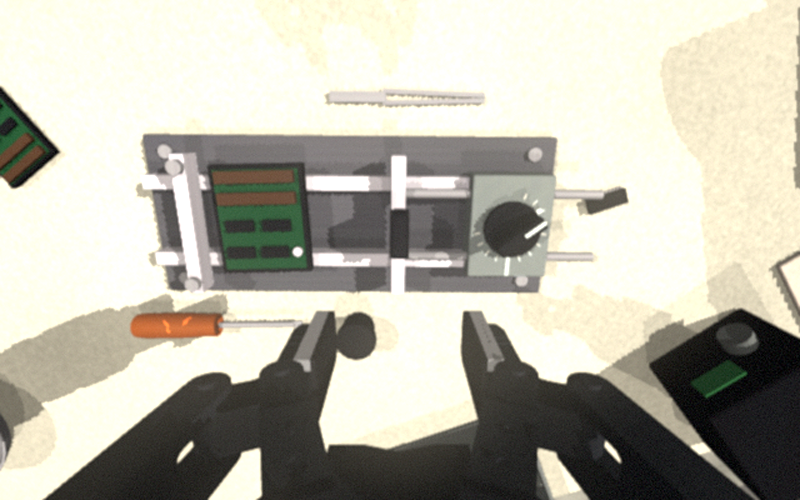

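In the wrist view (1.25x), the grip centre is about (399,233) and the dial disc centre about (513,229). The white line runs from (526,236) to (546,222), and the long mark is around (507,267). The module is slightly askew near (260,217).

Run:
```python
from h import *
s=manip.get_state()
o=np.array([.5277,.0357]); a=np.radians(67.9); Y=np.array([np.cos(a),np.sin(a)]);X=np.array([Y[1],-Y[0]])
for n,u,v,z in [('grip',399,233,.082),('barA',398,158,.053),('barB',398,290,.053),('disc',513,229,.053),('lineout',546,222,.081),('linein',526,236,.081),('markout',507,273,.046),('markin',507,260,.046),('railL',150,183,.03),('railLr',465,184,.03),('pl TL',144,135,.012),('TR',556,138,.012),('BR',541,291,.012),('BL',170,291,.012)]:
    p=wray((u/1.25,v/1.25),z,s);d=p[:2]-o; print(n,p.round(4),(d@X).round(4),(d@Y).round(4))
```

```text
grip [0.5423 0.0809 0.082 ] -0.0035 0.0473
barA [0.4916 0.1005 0.053 ] -0.0578 0.0465
barB [0.5969 0.0579 0.053 ] 0.0557 0.0466
disc [0.5819 0.1685 0.053 ] 0.0002 0.1434
lineout [0.5766 0.1882 0.081 ] -0.012 0.1597
linein [0.5815 0.1709 0.081 ] -0.001 0.1455
markout [0.6209 0.153  0.046 ] 0.0422 0.1437
markin [0.6092 0.1566 0.046 ] 0.03 0.1427
railL [ 0.4314 -0.1084  0.03  ] -0.035 -0.1698
railLr [0.5352 0.1459 0.03  ] -0.0345 0.1049
pl TL [ 0.3911 -0.1016  0.012 ] -0.0749 -0.1786
TR [0.5304 0.236  0.012 ] -0.0728 0.1866
BR [0.6671 0.1834 0.012 ] 0.0736 0.1893
BL [ 0.5282 -0.16    0.012 ] 0.0741 -0.1811
```

```bash
python3 -m creep '[[0,0,20,0,0,0],[0,0,20,0,0,0],[0,0,20,0,0,0],[0,0,20,0,0,0],[0,0,20,0,0,0],[0,0,20,0,0,0],[0,0,20,0,0,0],[0,0,20,0,0,0],[0,0,6,0,0,0],[0,0,5,0,0,0],[0,0,0,0,0,0],[0,0,0,0,0,0]]' 40 30
python3 -m creep '[[0,0,0,0,0,0],[0,0,0,0,0,0],[0,0,0,0,0,0],[0,0,0,0,0,0],[0,0,0,0,0,0],[0,0,0,0,0,0]]' 0 30
```

```text
time_s: 4.4
position: [0.5454, 0.0783, 0.061]
eef_rot: [[-0.927, 0.376, 0.001], [0.376, 0.927, 0.0], [-0.001, 0.001, -1.0]]
contact_force: [0.4, 0.0, -0.5]
finger_gap: 0.04
gripper_force: 0.0
time_s: 5.15
position: [0.5453, 0.0782, 0.0608]
eef_rot: [[-0.926, 0.376, 0.001], [0.376, 0.926, 0.0], [-0.001, 0.0, -1.0]]
contact_force: [-1.1, 0.3, 6.1]
finger_gap: 0.0134
gripper_force: 32.0
```

```bash
python3 -m creep '[[0,-3,0,0,0,0],[0,-5,0,0,0,0],[0,-5,0,0,0,0],[0,-5,0,0,0,0],[0,-5,0,0,0,0],[0,-5,0,0,0,0],[0,-5,0,0,0,0],[0,-5,0,0,0,0],[0,-5,0,0,0,0],[0,-5,0,0,0,0],[0,-5,0,0,0,0],[0,-5,0,0,0,0],[0,-3,0,0,0,0],[0,-2,0,0,0,0]]'
python3 -m creep '[[0,0,0,0,0,0],[0,0,0,0,0,0]]'
```

```text
time_s: 6.9
position: [0.5212, 0.0204, 0.0608]
eef_rot: [[-0.927, 0.376, 0.001], [0.376, 0.927, 0.002], [0.0, 0.002, -1.0]]
contact_force: [-1.3, 4.4, 6.8]
finger_gap: 0.0134
gripper_force: 32.2
time_s: 7.15
position: [0.5212, 0.0202, 0.0608]
eef_rot: [[-0.927, 0.376, 0.0], [0.376, 0.927, 0.001], [0.0, 0.001, -1.0]]
contact_force: [-1.8, 2.1, 7.5]
finger_gap: 0.0136
gripper_force: 32.2
```

```bash
python3 -m creep '[[0,-2,0,0,0,0],[0,-2,0,0,0,0],[0,-2,0,0,0,0],[0,-2,0,0,0,0],[0,-2,0,0,0,0],[0,-2,0,0,0,0],[0,-2,0,0,0,0]]'
python3 -m creep '[[0,-1,0,0,0,0],[0,-1,0,0,0,0]]'
python3 -m creep '[[0,-1,0,0,0,0],[0,-1,0,0,0,0]]'
```

```text
time_s: 8.02
position: [0.5159, 0.0077, 0.0608]
eef_rot: [[-0.927, 0.376, 0.001], [0.376, 0.927, 0.002], [0.0, 0.002, -1.0]]
contact_force: [-1.5, 4.6, 7.5]
finger_gap: 0.0135
gripper_force: 32.3
time_s: 8.28
position: [0.5152, 0.0059, 0.0608]
eef_rot: [[-0.927, 0.376, 0.001], [0.376, 0.927, 0.002], [0.0, 0.002, -1.0]]
contact_force: [-1.1, 3.7, 6.7]
finger_gap: 0.0133
gripper_force: 32.3
time_s: 8.52
position: [0.5145, 0.0041, 0.0608]
eef_rot: [[-0.927, 0.376, 0.001], [0.376, 0.927, 0.002], [0.0, 0.002, -1.0]]
contact_force: [-1.2, 4.5, 6.8]
finger_gap: 0.0135
gripper_force: 32.3
```

```bash
python3 -m creep '[[0,-0.6,0,0,0,0],[0,-0.6,0,0,0,0]]' | grep -E 'pos|contact'
python3 -m creep '[[0,-0.5,0,0,0,0],[0,-0.5,0,0,0,0]]' | grep -E 'pos|contact'
python3 -m creep '[[0,-0.5,0,0,0,0],[0,-0.5,0,0,0,0]]' | grep -E 'pos|contact'
```

```text
position: [0.514, 0.003, 0.0608]
contact_force: [-1.1, 4.4, 6.7]
position: [0.5136, 0.0021, 0.0608]
contact_force: [-1.5, 4.0, 7.7]
position: [0.5132, 0.0012, 0.0608]
contact_force: [-1.2, 5.5, 7.3]
```

```bash
python3 -m creep '[[0,-0.5,0,0,0,0],[0,-0.5,0,0,0,0]]' | grep -E 'pos|contact'
python3 -m creep '[[0,-0.5,0,0,0,0]]' | grep -E 'pos|contact'
python3 -m creep '[[0,-0.5,0,0,0,0]]' | grep -E 'pos|contact'
```

```text
position: [0.5129, 0.0002, 0.0608]
contact_force: [-0.8, 4.9, 7.7]
position: [0.5127, -0.0002, 0.0608]
contact_force: [-1.7, 5.3, 8.5]
position: [0.5125, -0.0007, 0.0608]
contact_force: [-1.7, 4.8, 7.3]
```

```bash
python3 -m creep '[[0,-0.5,0,0,0,0]]' | grep -E 'pos|contact'
python3 -m creep '[[0,-0.5,0,0,0,0]]' | grep -E 'pos|contact'
python3 -m creep '[[0,-0.5,0,0,0,0]]' | grep -E 'pos|contact'
python3 -m creep '[[0,-0.4,0,0,0,0]]' | grep -E 'pos|contact'
```

```text
position: [0.5123, -0.0012, 0.0608]
contact_force: [-0.9, 4.6, 7.4]
position: [0.5123, -0.0012, 0.0608]
contact_force: [-1.5, 7.4, 6.9]
position: [0.5123, -0.0012, 0.0608]
contact_force: [-0.0, 8.5, 5.7]
position: [0.5123, -0.0012, 0.0608]
contact_force: [1.0, 9.4, 6.3]
```

```bash
python3 -m creep '[[0,-0.6,0,0,0,0],[0,0,0,0,0,0]]' | grep -E 'pos|contact'
python3 -m creep '[[0,-0.6,0,0,0,0],[0,0,0,0,0,0]]' | grep -E 'pos|contact'
python3 -m creep '[[0,-0.6,0,0,0,0],[0,0,0,0,0,0]]' | grep -E 'pos|contact'
```

```text
position: [0.5123, -0.0013, 0.0608]
contact_force: [0.4, 10.6, 5.5]
position: [0.5122, -0.0013, 0.0608]
contact_force: [1.9, 13.1, 5.3]
position: [0.5123, -0.0013, 0.0608]
contact_force: [2.0, 14.9, 4.6]
```

```bash
python3 -m creep '[[0,-0.6,0,0,0,0],[0,-0.3,0,0,0,0],[0,0,0,0,0,0],[0,0,0,0,0,0],[0,0,0,0,0,0],[0,0,0,0,0,0]]'
```

```text
time_s: 11.78
position: [0.5122, -0.0013, 0.0608]
eef_rot: [[-0.928, 0.373, 0.004], [0.373, 0.928, 0.01], [0.0, 0.01, -1.0]]
contact_force: [3.9, 19.0, 4.8]
finger_gap: 0.013
gripper_force: 33.1
```

```bash
python3 -m creep '[[0,1,0,0,0,0],[0,1,0,0,0,0],[0,1,0,0,0,0],[0,0.7,0,0,0,0],[0,0,0,0,0,0],[0,0,0,0,0,0]]'
```

```text
time_s: 12.52
position: [0.5123, -0.0012, 0.0608]
eef_rot: [[-0.927, 0.375, 0.001], [0.375, 0.927, 0.003], [0.0, 0.003, -1.0]]
contact_force: [-1.5, 6.4, 7.0]
finger_gap: 0.0136
gripper_force: 32.3
```

```bash
python3 -m creep '[[0,0,0,0,0,0],[0,0,0,0,0,0],[0,0,0,0,0,0],[0,0,0,0,0,0]]' 40 30 
python3 -m creep '[[0,0,-8,0,0,0],[0,0,-20,0,0,0],[0,0,-20,0,0,0],[0,0,-20,0,0,0],[0,0,-20,0,0,0],[0,0,-20,0,0,0],[0,0,-12,0,0,0],[0,30,0,0,0,0],[0,30,0,0,0,0],[0,30,0,0,0,0],[0,30,0,0,0,0],[0,30,0,0,0,0],[0,30,0,0,0,0],[0,0,0,0,0,0],[0,0,0,0,0,0]]'
python3 - <<'E'
from h import *
s=manip.get_state(); im=vision.get_image('wrist')[:,:,::-1]
print(s['position'],s['qpos'][5])
cv2.imwrite('pics/w2.png',cv2.convertScaleAbs(cv2.resize(im,None,fx=1.25,fy=1.25,interpolation=cv2.INTER_CUBIC),alpha=1.3))
E
```

```text
time_s: 13.02
position: [0.512, -0.0026, 0.0601]
eef_rot: [[-0.927, 0.376, -0.0], [0.376, 0.927, -0.0], [0.0, -0.0, -1.0]]
contact_force: [0.3, 0.5, -0.2]
finger_gap: 0.0405
gripper_force: 0.0
time_s: 14.9
position: [0.5794, 0.164, 0.18]
eef_rot: [[-0.927, 0.376, -0.001], [0.376, 0.927, -0.0], [0.001, -0.001, -1.0]]
contact_force: [0.6, 0.9, 1.1]
finger_gap: 0.0398
gripper_force: 0.0
[0.57936991 0.16396606 0.18002047] 0.5281145474323528
```

View pics/w2.png

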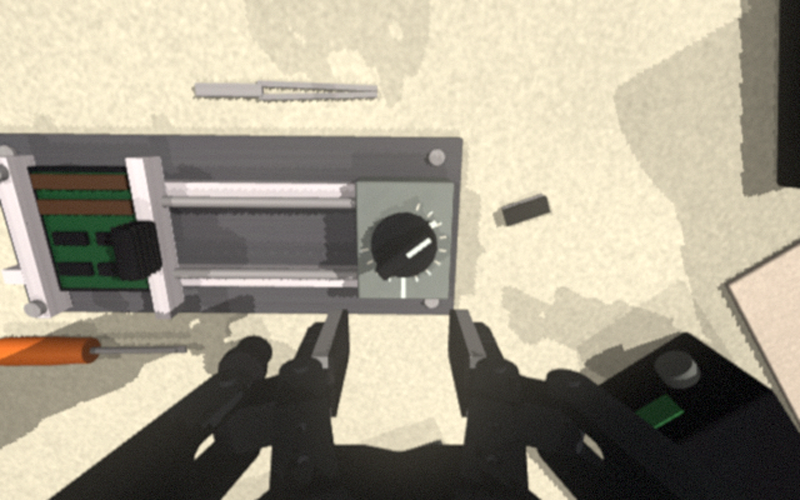

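The module is seated between the jaws. The dial's white line runs from (408,256) to (431,238), the disc centre is about (404,245), and the long mark spans (404,279) to (404,297).

Run:
```python
from h import *
s=manip.get_state()
o=np.array([.5277,.0357])+.141*np.array([.3762,.9265]); R=np.array(s['eef_rot'])
Y=R[:2,1]; X=-R[:2,0]
for n,u,v,z in [('disc',404,245,.053),('linein',408,256,.081),('lineout',431,238,.081),('nose',434,226,.051),('mi',404,279,.046),('mo',404,297,.046)]:
    p=wray((u/1.25,v/1.25),z,s);d=p[:2]-o; print(n,p.round(4),(d@X).round(4),(d@Y).round(4))
a=cv2.imread('pics/w2.png')[170:310,345:465]
cv2.imwrite('pics/w2c.png',cv2.resize(a,None,fx=4,fy=4,interpolation=cv2.INTER_CUBIC))
```

```text
disc [0.582  0.1677 0.053 ] 0.0006 0.0018
linein [0.5823 0.17   0.081 ] 0.0001 0.004
lineout [0.5766 0.1881 0.081 ] -0.012 0.0186
nose [0.5775 0.1926 0.051 ] -0.0129 0.0231
mi [0.6087 0.1571 0.046 ] 0.0294 0.002
mo [0.6224 0.1516 0.046 ] 0.0442 0.0021
```

View pics/w2c.png

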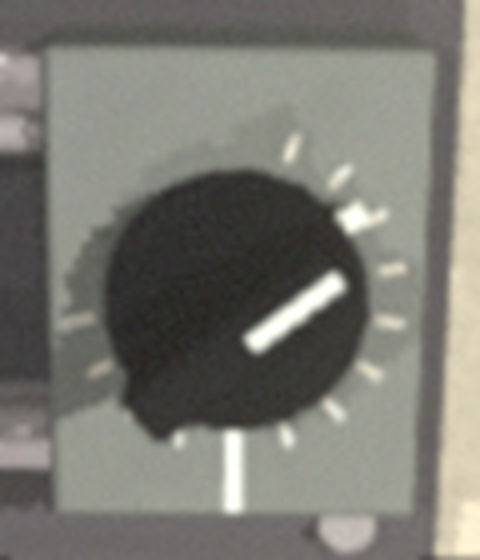

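The nose sits just before the 0.70 tick, so the dial is at about 0.6 rad (around 126° from the mark). I'll turn the tool 126° counter-clockwise, grip the bar, then turn it back.

```bash
python3 -m creep '[[-0.4,2.8,0,0,0,0],[0,0,0,0,0,-10.5],[0,0,0,0,0,-10.5],[0,0,0,0,0,-10.5],[0,0,0,0,0,-10.5],[0,0,0,0,0,-10.5],[0,0,0,0,0,-10.5],[0,0,0,0,0,-10.5],[0,0,0,0,0,-10.5],[0,0,0,0,0,-10.5],[0,0,0,0,0,-10.5],[0,0,0,0,0,-10.5],[0,0,0,0,0,-10.5],[0,0,20,0,0,0],[0,0,20,0,0,0],[0,0,10,0,0,0],[0,0,0,0,0,0],[0,0,0,0,0,0]]' 40 30
python3 - <<'E'
from h import *
s=manip.get_state(); print(s['qpos'])
R=np.array(s['eef_rot']); print(np.degrees(np.arctan2(R[1,1],R[0,1])))
E
```

```text
time_s: 17.2
position: [0.5818, 0.1667, 0.1311]
eef_rot: [[0.24, -0.971, 0.001], [-0.971, -0.24, 0.0], [0.0, -0.001, -1.0]]
contact_force: [-0.2, 0.5, -0.9]
finger_gap: 0.0402
gripper_force: 0.0
[ 1.46397425e-01  4.14997798e-01 -5.49401276e-02  1.09961381e+00
  9.85723385e-05 -1.66686378e+00]
-166.1077813126685
```

```bash
python3 -m creep '[[0,0,15,0,0,0],[0,0,15,0,0,0],[0,0,15,0,0,0],[0,0,12,0,0,0],[0,0,7,0,0,0],[0,0,4,0,0,0],[0,0,2,0,0,0],[0,0,0,0,0,0],[0,0,0,0,0,0]]'
python3 -m creep '[[0,0,0,0,0,0],[0,0,0,0,0,0],[0,0,0,0,0,0],[0,0,0,0,0,0],[0,0,0,0,0,0],[0,0,0,0,0,0]]' 0 30
```

```text
time_s: 18.32
position: [0.5816, 0.1668, 0.0607]
eef_rot: [[0.24, -0.971, 0.001], [-0.971, -0.24, 0.0], [0.0, -0.001, -1.0]]
contact_force: [0.4, -0.0, -0.2]
finger_gap: 0.04
gripper_force: 0.0
time_s: 19.08
position: [0.5823, 0.1668, 0.0608]
eef_rot: [[0.24, -0.971, 0.002], [-0.971, -0.24, 0.0], [0.0, -0.002, -1.0]]
contact_force: [5.6, 1.0, 0.7]
finger_gap: 0.0103
gripper_force: 36.6
```

```bash
python3 -m creep '[[0,-1.5,0,0,0,0],[0,0,0,0,0,8],[0,0,0,0,0,8],[0,0,0,0,0,8],[0,0,0,0,0,8],[0,0,0,0,0,8],[0,0,0,0,0,8],[0,0,0,0,0,8]]'
python3 -m creep '[[0,0,0,0,0,8],[0,0,0,0,0,8],[0,0,0,0,0,8],[0,0,0,0,0,8],[0,0,0,0,0,8],[0,0,0,0,0,8],[0,0,0,0,0,8],[0,0,0,0,0,7],[0,0,0,0,0,0],[0,0,0,0,0,0]]'
python3 - <<'E'
from h import *
s=manip.get_state(); R=np.array(s['eef_rot']); print(np.degrees(np.arctan2(R[1,1],R[0,1])),s['wrist_torque'])
cv2.imwrite('pics/w3.png',cv2.convertScaleAbs(cv2.resize(vision.get_image('side')[170:300,220:400,::-1],None,fx=4.4,fy=4.4,interpolation=cv2.INTER_CUBIC),alpha=1.5))
E
```

```text
time_s: 20.08
position: [0.5826, 0.1669, 0.0607]
eef_rot: [[-0.674, -0.739, 0.0], [-0.739, 0.674, -0.0], [0.0, -0.0, -1.0]]
contact_force: [3.2, -0.1, 3.8]
finger_gap: 0.0103
gripper_force: 37.1
time_s: 21.32
position: [0.5828, 0.1667, 0.0607]
eef_rot: [[-0.966, 0.259, 0.0], [0.259, 0.966, -0.001], [-0.001, -0.001, -1.0]]
contact_force: [2.4, -3.1, 5.2]
finger_gap: 0.0101
gripper_force: 37.3
75.0153693428399 [-0.46083554 -0.43211198 -0.05050554]
```

```bash
python3 -m creep '[[0,0,0,0,0,4],[0,0,0,0,0,3.2],[0,0,0,0,0,0],[0,0,0,0,0,0],[0,0,0,0,0,0]]'
python3 -m creep '[[0,0,0,0,0,0],[0,0,0,0,0,0],[0,0,0,0,0,0],[0,0,0,0,0,0]]' 40 30 
python3 -m creep '[[0,0,-8,0,0,0],[0,0,-20,0,0,0],[0,0,-20,0,0,0],[0,0,-20,0,0,0],[0,0,-20,0,0,0],[0,0,-20,0,0,0],[0,0,-12,0,0,0],[0,0,0,0,0,0],[0,0,0,0,0,0]]'
python3 - <<'E'
from h import *
s=manip.get_state(); im=vision.get_image('wrist')[:,:,::-1]
R=np.array(s['eef_rot']); print(np.degrees(np.arctan2(R[1,1],R[0,1])))
cv2.imwrite('pics/w4.png',im); b=cv2.convertScaleAbs(im,alpha=1.3)
A=cv2.resize(b[130:255,270:375],None,fx=4.8,fy=4.8,interpolation=cv2.INTER_CUBIC)
B=cv2.resize(b[100:260,0:150],None,fx=1.9,fy=3.75)[:600]
B=cv2.resize(b[100:260,0:150],(280,300))
cv2.imwrite('pics/w4c.png',np.hstack([A,np.vstack([B,np.zeros((A.shape[0]-300,280,3),np.uint8)])]))
E
```

```text
time_s: 22.0
position: [0.5828, 0.1666, 0.0607]
eef_rot: [[-0.926, 0.378, 0.0], [0.378, 0.926, -0.001], [-0.001, -0.001, -1.0]]
contact_force: [2.1, -2.7, 5.4]
finger_gap: 0.0102
gripper_force: 37.3
time_s: 22.5
position: [0.5823, 0.1672, 0.06]
eef_rot: [[-0.925, 0.379, -0.001], [0.379, 0.925, 0.0], [0.001, -0.0, -1.0]]
contact_force: [0.2, -0.3, -0.1]
finger_gap: 0.0397
gripper_force: 0.0
time_s: 23.62
position: [0.5823, 0.167, 0.1796]
eef_rot: [[-0.925, 0.379, -0.001], [0.379, 0.925, -0.0], [0.001, -0.0, -1.0]]
contact_force: [-0.8, -0.0, 0.3]
finger_gap: 0.0402
gripper_force: 0.0
67.70451222017022
```

View pics/w4c.png

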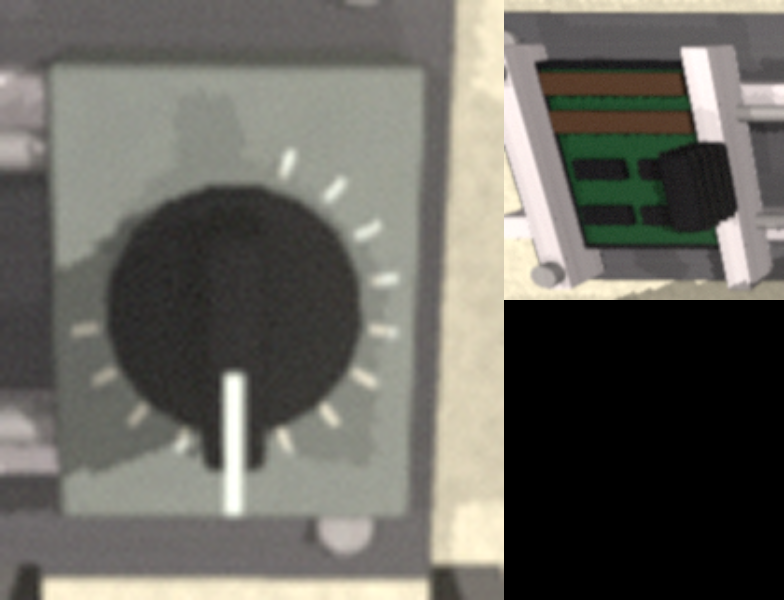

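The picture shows the pointer line at (233,372–465) in line with the long mark at (233,515). The module is still clamped square between the jaws, and the robot is clear.

```bash
python3 -c "
from plant import close_job
print(close_job())"
```

```text
the job is handed in; nothing more can be done
None
```

I handed the job in at about 24 s: the module was pressed home with an estimated 16 N on the jaw, the dial is at the long mark, and nothing beside the holder was touched; the hand-in returned no verdict.

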